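Reagent bottles into their spill dishes

ROBOT

A 7-joint arm with a two-finger parallel gripper is mounted at the origin on a cart in front of the work surface, level with it; the furniture and walls round the work are solid. World frame = base frame: x ahead of the robot, y to its left, z up, the work surface at z = 0. Lengths are in mm, angles in rad, forces in N, time in s.
With the tool pointing down it reaches from about 425 to 975 mm from the base axis. Payload 16.7 kg.
Tool frame: the origin (TCP) lies at the very end of the fingers, on their centre line; the grasp point (between the pads) lies 19 mm behind it (arm.grip_point_offset is the distance from the TCP to the grasp point, in mm); z points along the fingers, y is the direction in which the jaws open and shut (so a half turn about z gives the same grasp; the last joint's range is limited). The gripper opens to 85 mm and grips with 20 to 120 N. Pads are 22 mm wide; open, the fingers measure 114 mm over their backs; the gripper's body (76 mm by 85 mm) begins 54 mm behind the grasp point. The pads swing forward as they close: fully open they stand 13 mm farther back than shut.
Start: joints at [1.022, 0.426, 0.074, 1.606, -0.034, 1.111, -0.067], TCP at [262.699, -621.744, 231.302] pointing down, gripper open.
Joint ranges: [-2.85, 2.85], [-0.5, 2.14], [-1.23, 1.37], [0.21, 2.46], [-1.02, 4.16], [0.16, 2.05], [-2.73, 2.73]. Speed limits (rad/s): [1.89, 1.89, 2.39, 2.39, 3.01, 3.01, 3.01].

INTERFACE

Orientations are given as a unit quaternion [x, y, z, w].
In Python, from cell import arm, cams, ticket gives the robot as it stands.
- The arm moves only by the tool arm_command, never from a script. Its argument "plan" is a list of rows, each an object of numbers: "wx", "wy", "wz": the turn, a rotation vector about the world's x, y, z in rad; "x", "y", "z": the shift along the world's x, y, z in m; "claw": the closure, from -1 (fully open) to 1 (shut). A call has 1 to 5 rows; each row is the pose to reach, as a shift and turn from the pose commanded when the call began; what a row does not reach only later rows make up. A row lasts 1/8 s, in which the tool goes at most 62.5 mm and 10.7 degrees, less where a joint would pass 70% of its speed; a pose out of reach is approached as far as the arm can. A call with a gripper value outside its range is refused whole. The fingers move at their own pace and stop on an object; "newtons" is the grip in N (left out, the last holds). Time passes only in rows, so rows that repeat a pose let the fingers close. It gives the time, the measured TCP pose, the force and the opening at its end, in the units of the state.
- arm.read_state(): the state, without advancing time (a new reading comes with each control period).
- cams.grab_frame(name): name is "scene" or "side" or "wrist"; returns the picture (420x560x3 uint8, red, green, blue); there is no depth.
- cams.calibration(name): a dict with "fx", "fy", "cx", "cy" (pixels), "xyz" and "orientation" of the camera in the world. Camera axes: x right, y down, z forward; pixel columns grow to the right and rows downward; lengths in mm; the calibration is good to about 2 mm. A picture is of the moment at which its call begins: read the wrist's pose just before it. calibration takes no time and is no camera call; for the wrist camera it gives the pose at the moment of the call.
- ticket.close_job(): hands the job in, once; it reports no verdict.
The state is a dict: "t": time; "joint_pos": joint angles; "joint_velocities": joint speeds; "joint_efforts": joint torques, N m; "eef_pos": TCP position; "tool_rot": TCP orientation; "force": force on the tool from outside, world axes, zero at the start; "wrist_torque": the same for the moment, N m; "finger_gap": finger opening in mm.
Only numpy, scipy, OpenCV 4.12 (cv2) and the standard library are available. Lean on these libraries where they do the work, as an engineer would, in place of code of your own. Each camera call takes 0.05 s, during which the arm holds its last target. There are 200 camera calls.

TASK

Stand the three white reagent bottles, which are equally wide but differ in height, upright in the middle of the square spill dishes: the tallest in the largest dish, the middle one in the medium dish and the shortest in the smallest. Do not tip any bottle over, and leave the amber bottle, the specimen cup and the small carton that stand among them where they are.

Things in the scene. Friction and masses are not known exactly. Their poses are not given: they have to be found in the camera images.
- tall_bottle_mid (a point): Centre (half-way up, on the axis) of the tall reagent bottle: upright round white plastic bottle, 75 mm high in all, body 31 mm in diameter up to 64 mm above its underside, then a ribbed white screw cap 21 mm wide. Loose, 25 to 50 g. z axis: up along the bottle.
- middle_bottle_mid (a point): Centre (half-way up, on the axis) of the middle-height reagent bottle: upright round white plastic bottle, 66 mm high in all, body 31 mm in diameter up to 55 mm above its underside, then a ribbed purple screw cap 21 mm wide. Loose, 25 to 50 g. z axis: up along the bottle.
- short_bottle_mid (a point): Centre (half-way up, on the axis) of the short reagent bottle: upright round white plastic bottle, 58 mm high in all, body 31 mm in diameter up to 47 mm above its underside, then a ribbed white screw cap 21 mm wide. Loose, 25 to 50 g. z axis: up along the bottle.
- large_dish: The large of three square grey plastic spill dishes: 108 mm outside, 100 mm inside, open on top; flat floor whose upper face is 4 mm above the bench, rim 4 mm thick, its top 12 mm above the bench. Fixed to the bench. Origin: centre of the underside; x and y axes parallel to the sides.
- medium_dish: The medium of three square grey plastic spill dishes: 84 mm outside, 76 mm inside, open on top; flat floor whose upper face is 4 mm above the bench, rim 4 mm thick, its top 12 mm above the bench. Fixed to the bench. Origin: centre of the underside; x and y axes parallel to the sides.
- small_dish: The small of three square grey plastic spill dishes: 60 mm outside, 52 mm inside, open on top; flat floor whose upper face is 4 mm above the bench, rim 4 mm thick, its top 12 mm above the bench. Fixed to the bench. Origin: centre of the underside; x and y axes parallel to the sides.
- oil_bottle_mid (a point): Bystander: centre (half-way up) of an amber bottle with black cap, 27 mm in diameter, 60 mm high. Loose, to be left alone.
- specimen_cup_mid (a point): Bystander: centre (half-way up) of a wide specimen cup with orange lid, 60 mm in diameter, 64 mm high. Loose, to be left alone.
- strip_carton_mid (a point): Bystander: centre (half-way up) of a small white carton, 42 x 56 mm (its x and y) and 52 mm high. Loose, to be left alone.

How it is judged (in metres and radians):
At the end, for the whole second after the job is handed in: Each reagent bottle stands upright (within 0.1 rad) and at rest on the floor of its own dish (height within 4 mm), its axis within 15 mm of the dish's centre: tall in large, middle in medium, short in small (horizontal distance between tall_bottle_mid and large_dish below 0.015 m and z of tall_bottle_mid in the frame of large_dish between 0.0375 and 0.0455 m and angle between each of tall_bottle_mid, middle_bottle_mid, short_bottle_mid's own z axis and vertical below 0.1 rad and linear speed of each of tall_bottle, middle_bottle, short_bottle below 0.02 m/s and horizontal distance between middle_bottle_mid and medium_dish below 0.015 m and z of middle_bottle_mid in the frame of medium_dish between 0.033 and 0.041 m and horizontal distance between short_bottle_mid and small_dish below 0.015 m and z of short_bottle_mid in the frame of small_dish between 0.029 and 0.037 m); the robot touches nothing.
It fails at once if a reagent bottle is tipped over (more than 40 degrees) (angle between any of tall_bottle_mid, middle_bottle_mid, short_bottle_mid's own z axis and vertical above 0.7 rad).
It fails at once if the amber bottle is shifted by more than 20 mm or knocked over (distance of oil_bottle_mid from where it was at the start of the episode above 0.02 m or angle between oil_bottle_mid's own z axis and vertical above 0.5 rad).
It fails at once if the specimen cup is shifted by more than 20 mm or knocked over (distance of specimen_cup_mid from where it was at the start of the episode above 0.02 m or angle between specimen_cup_mid's own z axis and vertical above 0.5 rad).
It fails at once if the small carton is shifted by more than 20 mm or knocked over (distance of strip_carton_mid from where it was at the start of the episode above 0.02 m or angle between strip_carton_mid's own z axis and vertical above 0.5 rad).
It also fails if it takes over 86 s, if anything falls off the work surface, if the arm or the gripper's body presses on something with over 40 N, if the wrist force passes 120 N, or if a joint passes its speed limit or range.

## Working session

There is one attempt and no reset: what is moved stays moved. The work goes in short steps, Python scripts to look and compute and a tool call to move; the robot and the scene stay as the last step left them, time stands still between calls to the robot, and variables do not carry over. Pictures are saved under pics/ and viewed, about 12 in all and at most 16, crops included, and the job is handed in when it is done.

Besides the shell and the picture viewer there is one more tool, called after "Call:" as a command line: name --argument value ..., lists and objects as JSON in quotes. arm_command: Moves the arm, as the interface text tells. Its arguments: {"type":"object","properties":{"plan":{"type":"array"},"newtons":{"type":"number"}},"required":["plan"]}

```bash
mkdir -p pics; ls; python3 - <<'E'
from cell import arm,cams,ticket
import cv2
print(arm.read_state())
for n in("scene","side","wrist"):
    print(n,cams.calibration(n))
    cv2.imwrite(f"pics/{n}0.png",cams.grab_frame(n)[:,:,::-1])
E
```

```text
pics
{'t': 0.0, 'joint_pos': array([ 1.02150854,  0.42675053,  0.07384118,  1.60661755, -0.03407652,
        1.11079942, -0.06709417]), 'joint_velocities': array([-7.68487940e-04,  4.09925096e-04, -7.14648533e-04, -4.17134487e-04,
       -4.57837094e-05,  1.08537553e-03,  9.94155255e-04]), 'joint_efforts': array([-5.71481160e-04, -9.49837017e+01,  3.76108289e+00, -4.63518870e+01,
        1.94220536e-02,  1.02978596e-02,  1.09029858e-05]), 'eef_pos': array([ 262.53577608, -621.40227907,  230.59330524]), 'tool_rot': array([ 9.80088122e-01,  1.98561929e-01, -1.86888032e-04, -6.30878199e-04]), 'force': array([-0.62306826, -0.02497993, -0.75614618]), 'wrist_torque': array([0.00652759, 0.00488572, 0.07580841]), 'finger_gap': 85.07379061605758}
scene {'fx': 514.4726188531529, 'fy': 514.4726188531529, 'cx': 281.03854990969063, 'cy': 209.06106878932582, 'xyz': array([  -70.25261493, -1133.53663259,   598.76136211]), 'orientation': array([ 0.81266196, -0.20175781,  0.1365822 , -0.52935775])}
side {'fx': 385.38048394459395, 'fy': 385.38048394459395, 'cx': 276.07645117363234, 'cy': 208.4144719452137, 'xyz': array([ 583.41175239, -902.17220041,  653.19058407]), 'orientation': array([ 0.8827365 ,  0.03123963, -0.00802003, -0.46876011])}
wrist {'fx': 303.4939572764269, 'fy': 303.4939572764269, 'cx': 280.16113164553997, 'cy': 205.66498320684877, 'xyz': array([ 326.17308944, -595.05171776,  372.93305338]), 'orientation': array([ 0.82555672, -0.54779468, -0.07549805,  0.11259277])}
```

View pics/scene0.png

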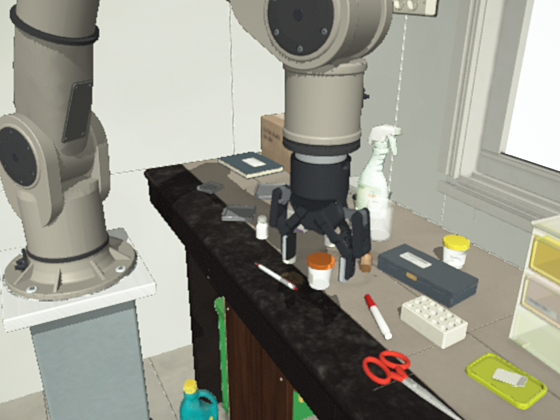

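View pics/side0.png

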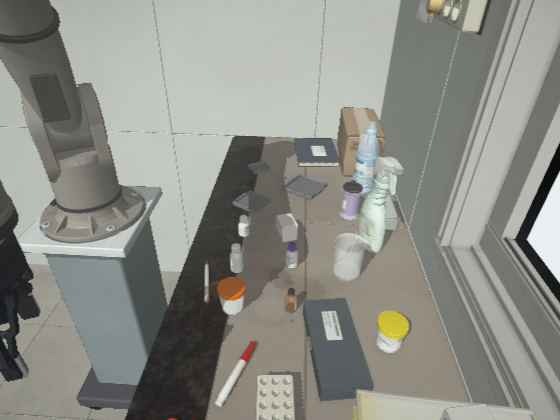

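The side view is clear. Bottles are near (243,227), (236,258) and (292,255, purple), and dishes near (258,167), (306,186) and (251,202). The carton is at (287,227), the cup at (232,295) and the amber bottle at (291,300). I'll enlarge it to read pixels.

```bash
python3 - <<'E'
import cv2
im=cv2.imread("pics/side0.png")[150:320,195:345]
im=cv2.resize(im,None,fx=3.5,fy=3.5,interpolation=cv2.INTER_CUBIC)
for v in range(150,320,10): cv2.putText(im,str(v),(0,int((v-150)*3.5)+4),0,.35,(0,0,255),1); cv2.line(im,(24,int((v-150)*3.5)),(30,int((v-150)*3.5)),(0,0,255),1)
for u in range(200,345,10): cv2.putText(im,str(u),(int((u-195)*3.5)-10,10),0,.35,(255,0,0),1);cv2.line(im,(int((u-195)*3.5),12),(int((u-195)*3.5),18),(255,0,0),1)
cv2.imwrite("pics/crop1.png",im)
E
```

```text
(no output)
```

View pics/crop1.png

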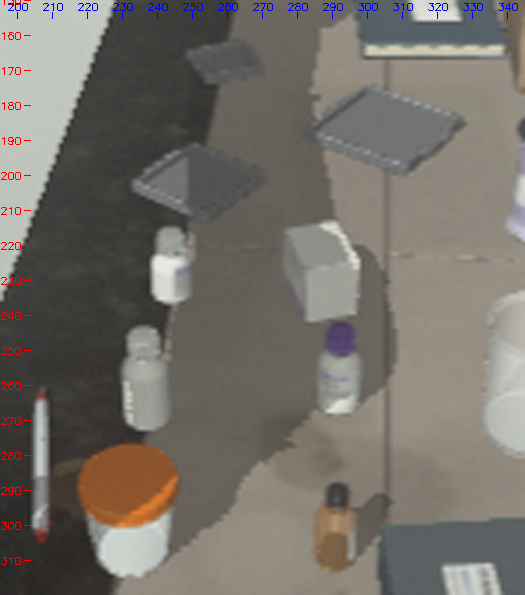

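```bash
cat > h.py <<'E'
import numpy as np
from scipy.spatial.transform import Rotation as R
from scipy.optimize import least_squares
def proj(c,P):
    q=(np.atleast_2d(P)-c["xyz"])@R.from_quat(c["orientation"]).as_matrix()
    return np.c_[c["fx"]*q[:,0]/q[:,2]+c["cx"],c["fy"]*q[:,1]/q[:,2]+c["cy"]]
def ray(c,u,v,z):
    d=R.from_quat(c["orientation"]).as_matrix()@[(u-c["cx"])/c["fx"],(v-c["cy"])/c["fy"],1]
    return c["xyz"]+d*(z-c["xyz"][2])/d[2]
A=np.linspace(0,2*np.pi,72)
def circ(x,y,z,r): return np.c_[x+r*np.cos(A),y+r*np.sin(A),0*A+z]
def bottle(x,y,H,r,rc,hb): return np.r_[circ(x,y,0,r),circ(x,y,hb,r),circ(x,y,H,rc)]
def ext(p): return np.r_[p.min(0),p.max(0)]
def fitb(c,box,r,rc,cap,H=None,z0=0):  # box umin,vmin,umax,vmax
    x0=ray(c,(box[0]+box[2])/2,box[3],0)[:2]
    f=lambda p:ext(proj(c,bottle(p[0],p[1],H or p[2],r,rc,(H or p[2])-cap)+[0,0,z0]))-box
    s=least_squares(f,[*x0]+([] if H else [60.]),x_scale=10)
    return s.x,s.fun
def square(x,y,a,s,z):
    k=np.array([[-1,-1],[1,-1],[1,1],[-1,1]])*s/2
    return np.c_[k@np.array([[np.cos(a),np.sin(a)],[-np.sin(a),np.cos(a)]])+[x,y],np.full(4,z)]
E
python3 - <<'E'
from h import *
from cell import cams
np.set_printoptions(precision=1,suppress=True)
c=cams.calibration("side")
F=lambda u,v:(195+u/3.5,150+v/3.5)
B=lambda a,b,d,e:np.array([*F(a,b),*F(d,e)])
for n,b,r,rc,cap in [("A",B(122,327,170,430),15.5,10.5,11),("B",B(151,228,192,301),15.5,10.5,11),("purple",B(318,321,359,414),15.5,10.5,11),("oil",B(315,485,356,570),13.5,8,12),("cup",B(79,444,179,577),30,30,0)]:
    print(n,*fitb(c,b,r,rc,cap))
for n,q in [("small",[(187,60),(235,41),(263,68)]),("medium",[(132,185),(196,143),(268,177)]),("large",[(308,134),(370,86),(465,122)])]:
    P=np.array([ray(c,*F(*p),12)[:2] for p in q]); l,t,r=P
    print(n,"centre",(l+r)/2,"sides",np.linalg.norm(t-l),np.linalg.norm(r-t),"ang",np.arctan2(*(t-l)[::-1]),np.arctan2(*(r-t)[::-1]))
for p in [(284,232),(334,221),(358,262),(311,252)]: print("carton",ray(c,*F(*p),52)[:2])
for p in [(313,320),(357,312)]: print("cartonb",ray(c,*F(*p),0)[:2])
E
```

```text
A [ 454.6 -208.4   70.3] [-0.1  0.   0.1 -0. ]
B [452.7 -64.2  51.3] [-0.1  0.   0.1 -0. ]
purple [ 585.9 -181.6   62.4] [-0.9  0.1  0.8 -0.1]
oil [ 588.5 -323.8   51.3] [-0.7  0.   0.7 -0.1]
cup [ 461.1 -322.4   53.4] [-0.2  0.   0.2 -0. ]
small centre [459.2 289.6] sides 63.612277954187185 64.79763210787947 ang 0.802928327718674 -1.033117767171409
medium centre [459.2  74.3] sides 87.44563713691706 85.98541841706304 ang 1.004237881546087 -0.6349139110151674
large centre [621.4 178.7] sides 111.072790784238 108.45741133170735 ang 1.0419273441623371 -0.6005583214043022
carton [539.4 -52.7]
carton [577.4 -34.6]
carton [597.1 -86.9]
carton [561.4 -77.2]
cartonb [565.  -94.1]
cartonb [598.6 -81.6]
```

Fitted heights give A = tall at (455,-208), B = short at (453,-64) and purple = middle at (586,-182). First I'll move to hover over the tall bottle.

Call:
arm_command --plan '[{"x": 0.022,"y": 0.047,"z": 0,"claw": -1},{"x": 0.046,"y": 0.1,"z": 0,"claw": -1},{"x": 0.07,"y": 0.15,"z": 0,"claw": -1},{"x": 0.094,"y": 0.2,"z": 0,"claw": -1},{"x": 0.116,"y": 0.25,"z": 0,"claw": -1}]' --newtons 30

```text
validation failed for argument at $.pl...
```

Call:
arm_command --plan '[{"x": 0.022,"y": 0.047,"z": 0,"claw": -1},{"x": 0.046,"y": 0.1,"z": 0,"claw": -1},{"x": 0.066,"y": 0.14,"z": 0,"claw": -1},{"x": 0.076,"y": 0.163,"z": 0,"claw": -1},{"x": 0.076,"y": 0.163,"z": 0,"claw": -1}]'

```text
validation failed for argument at $.pl...
```

```bash
python3 - <<'E'
from h import *
from cell import arm,cams
import cv2,pickle
np.set_printoptions(precision=3,suppress=True)
s=arm.read_state(); c=cams.calibration("wrist"); im=cams.grab_frame("wrist")
print(s["t"],s["joint_pos"],s["eef_pos"],s["tool_rot"],c["xyz"])
pickle.dump(c,open("w1.pkl","wb"))
cv2.imwrite("pics/w1.png",im[:,:,::-1])
E
```

```text
0.15 [ 1.022  0.427  0.074  1.606 -0.034  1.111 -0.067] [ 262.572 -621.501  230.809] [ 0.98   0.199 -0.    -0.   ] [ 326.184 -595.081  373.028]
```

View pics/w1.png

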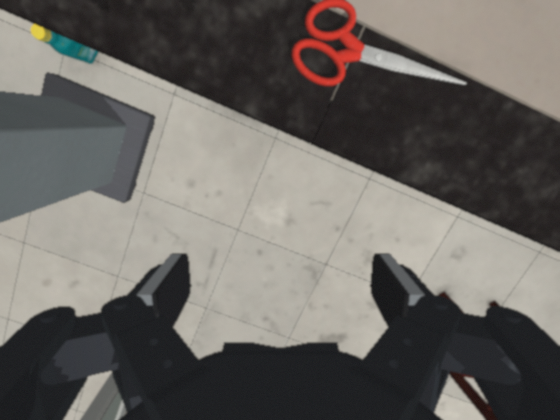

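Both moves were refused, probably because rows need all the fields, so this view is still from the start pose: scissors, floor and the fingers at (180,280) and (385,280). I'll retry with full rows.

Call:
arm_command --plan '[{"wx": 0,"wy": 0,"wz": 0,"x": 0.022,"y": 0.047,"z": 0,"claw": -1},{"wx": 0,"wy": 0,"wz": 0,"x": 0.046,"y": 0.1,"z": 0,"claw": -1},{"wx": 0,"wy": 0,"wz": 0,"x": 0.07,"y": 0.15,"z": 0,"claw": -1},{"wx": 0,"wy": 0,"wz": 0,"x": 0.094,"y": 0.2,"z": 0,"claw": -1},{"wx": 0,"wy": 0,"wz": 0,"x": 0.116,"y": 0.25,"z": 0,"claw": -1}]' --newtons 30

```text
t: 0.82
eef_pos: [379.3, -370.0, 231.3]
tool_rot: [0.98, 0.199, 0.0, 0.0]
force: [0.8, -0.2, 0.1]
finger_gap: 85.7
```

Call:
arm_command --plan '[{"wx": 0,"wy": 0,"wz": 0,"x": 0.022,"y": 0.047,"z": 0,"claw": -1},{"wx": 0,"wy": 0,"wz": 0,"x": 0.046,"y": 0.1,"z": 0,"claw": -1},{"wx": 0,"wy": 0,"wz": 0,"x": 0.066,"y": 0.14,"z": 0,"claw": -1},{"wx": 0,"wy": 0,"wz": 0,"x": 0.076,"y": 0.162,"z": 0,"claw": -1},{"wx": 0,"wy": 0,"wz": 0,"x": 0.076,"y": 0.162,"z": 0,"claw": -1}]'

```text
t: 1.45
eef_pos: [455.4, -208.0, 231.3]
tool_rot: [0.98, 0.2, 0.0, -0.0]
force: [-0.3, -1.0, -0.2]
finger_gap: 85.2
```

```bash
cat > look.py <<'E'
from h import *
from cell import arm,cams
import cv2,pickle,sys
np.set_printoptions(precision=3,suppress=True)
n=sys.argv[1]; cam=sys.argv[2]
s=arm.read_state(); c=cams.calibration(cam); im=cams.grab_frame(cam)
print(s["t"],s["joint_pos"],s["eef_pos"],s["tool_rot"],s["finger_gap"],c["xyz"])
pickle.dump(c,open(n+".pkl","wb"))
cv2.imwrite(f"pics/{n}.png",im[:,:,::-1])
E
python3 look.py w2 wrist
```

```text
1.45 [ 0.464  0.15  -0.18   1.98   0.031  1.015 -0.899] [ 455.414 -208.008  231.324] [ 0.98  0.2   0.   -0.  ] 85.2274824601742 [ 518.827 -181.327  373.606]
```

View pics/w2.png

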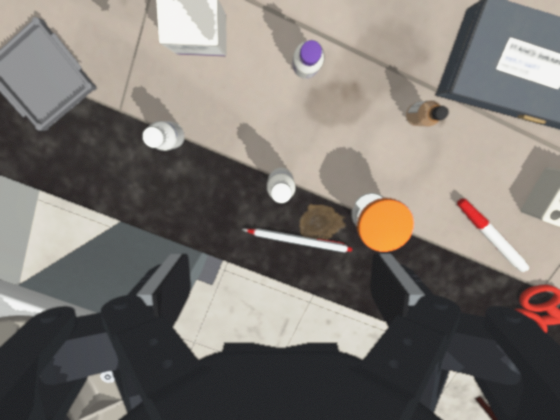

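This shows the tall cap top at about (282,189), the short at (153,136), the purple at (312,52), and the medium dish at upper left. I'll cross-check these against the side fit.

```bash
python3 - <<'E'
from h import *
import pickle,cv2
np.set_printoptions(precision=1,suppress=True)
c=pickle.load(open("w2.pkl","rb"))
im=cv2.imread("pics/w2.png")
a=[cv2.resize(im[v-32:v+32,max(u-32,0):max(u-32,0)+64],None,fx=4,fy=4,interpolation=cv2.INTER_CUBIC) for u,v in[(275,185),(160,135),(310,57)]]
b=cv2.resize(im[8:136,0:128],None,fx=2,fy=2,interpolation=cv2.INTER_CUBIC)
cv2.imwrite("pics/w2c.png",np.vstack([np.hstack(a[:2]),np.hstack([a[2],b])]))
for n,u,v,z in [("tall",282,189,75),("short",153,136,58),("mid",312,52,66),("cup",386,225,64),("oil",440,113,60)]: print(n,ray(c,u,v,z)[:2])
for n,p,z in [("tall",[455,-208],75),("short",[453,-64],58),("mid",[586,-182],66)]: print(n,proj(c,[*p,z]),proj(c,[*p,0]))
E
```

```text
tall [ 459.  -208.7]
short [454.9 -68.1]
mid [ 586.8 -184.2]
cup [ 464.2 -328.4]
oil [ 587.7 -323.6]
tall [[279.8 192.3]] [[279.9 178.7]]
short [[148.5 136.2]] [[168.8 133.9]]
mid [[309.5  51.9]] [[304.1  64.7]]
```

View pics/w2c.png

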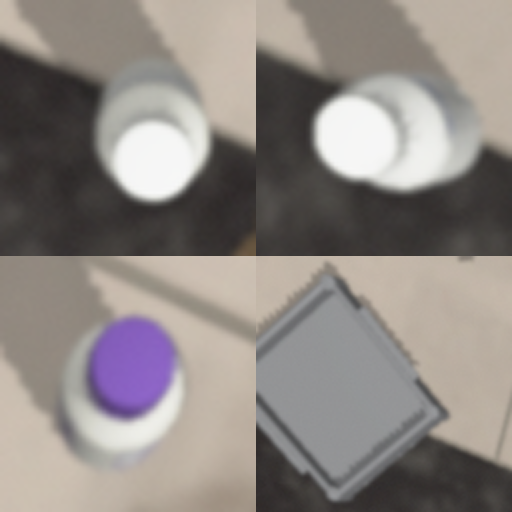

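Call:
arm_command --plan '[{"wx": 0,"wy": 0,"wz": 0,"x": 0,"y": -0.001,"z": -0.05,"claw": -1},{"wx": 0,"wy": 0,"wz": 0,"x": 0,"y": -0.001,"z": -0.1,"claw": -1},{"wx": 0,"wy": 0,"wz": 0,"x": 0,"y": -0.001,"z": -0.15,"claw": -1},{"wx": 0,"wy": 0,"wz": 0,"x": 0,"y": -0.001,"z": -0.185,"claw": -1},{"wx": 0,"wy": 0,"wz": 0,"x": 0,"y": -0.001,"z": -0.207,"claw": -1}]'

```text
t: 2.12
eef_pos: [453.4, -211.7, 22.5]
tool_rot: [0.98, 0.198, -0.001, -0.0]
force: [0.2, -0.4, 0.5]
finger_gap: 85.3
```

Call:
arm_command --plan '[{"wx": 0,"wy": 0,"wz": 0,"x": 0,"y": 0,"z": 0,"claw": 0},{"wx": 0,"wy": 0,"wz": 0,"x": 0,"y": 0,"z": 0,"claw": 0.2},{"wx": 0,"wy": 0,"wz": 0,"x": 0,"y": 0,"z": 0,"claw": 0.4},{"wx": 0,"wy": 0,"wz": 0,"x": 0,"y": 0,"z": 0,"claw": 0.7},{"wx": 0,"wy": 0,"wz": 0,"x": 0,"y": 0,"z": 0,"claw": 1}]'

```text
t: 2.75
eef_pos: [455.3, -211.2, 25.4]
tool_rot: [0.98, 0.198, 0.001, 0.001]
force: [-2.0, -1.0, 6.6]
finger_gap: 30.3
```

```bash
python3 look.py w3 wrist; python3 look.py s3 side; python3 - <<'E'
from h import *
import pickle,cv2
c=pickle.load(open("w2.pkl","rb"))
for n,u,v,z in [("tall",281.25,193,75),("short",153,137.3,58),("mid",311.3,52.75,66),("T",37,12.5,12),("R",95.5,86,12),("B",39.5,130,12)]: print(n,ray(c,u,v,z)[:2])
print((ray(c,37,12.5,12)+ray(c,39.5,130,12))/2)
a=cv2.imread("pics/w3.png"); b=cv2.imread("pics/s3.png")[150:360,180:380]
cv2.imwrite("pics/c3.png",np.hstack([cv2.resize(a,None,fx=.7,fy=.7),cv2.resize(b,None,fx=1.4,fy=1.4)]))
E
```

```text
2.75 [ 0.432  0.447 -0.151  2.137  0.123  0.564 -0.98 ] [ 455.264 -211.243   25.441] [0.98  0.198 0.001 0.001] 30.287712270235787 [ 518.591 -184.585  167.782]
2.8 [ 0.432  0.447 -0.151  2.138  0.123  0.563 -0.98 ] [ 455.262 -211.234   25.434] [0.98  0.198 0.001 0.001] 30.388636897304416 [ 583.412 -902.172  653.191]
tall [ 454.90966239 -209.5752825 ]
short [453.68469664 -68.5129951 ]
mid [ 585.97467782 -183.86134959]
T [520.00085498  97.00984122]
R [472.9611393   23.00256303]
B [400.74986471  71.15580448]
[460.37535985  84.08282285  12.        ]
```

View pics/c3.png

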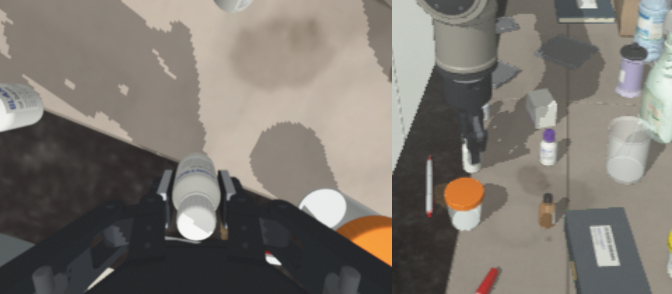

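The tall bottle is held: the gap is 30.3 mm and it looks upright between the fingers. Next I'll lift it and carry it toward the large dish.

Call:
arm_command --plan '[{"wx": 0,"wy": 0,"wz": 0,"x": 0,"y": 0,"z": 0.02,"claw": 1},{"wx": 0,"wy": 0,"wz": 0,"x": 0,"y": 0,"z": 0.06,"claw": 1},{"wx": 0,"wy": 0,"wz": 0,"x": 0,"y": 0,"z": 0.1,"claw": 1},{"wx": 0,"wy": 0,"wz": 0,"x": 0.005,"y": 0.012,"z": 0.13,"claw": 1},{"wx": 0,"wy": 0,"wz": 0,"x": 0.02,"y": 0.047,"z": 0.13,"claw": 1}]'

```text
t: 3.48
eef_pos: [475.8, -165.2, 157.5]
tool_rot: [0.98, 0.197, 0.002, 0.002]
force: [0.5, -0.3, -1.5]
finger_gap: 30.4
```

Call:
arm_command --plan '[{"wx": 0,"wy": 0,"wz": 0,"x": 0.018,"y": 0.042,"z": 0,"claw": 1},{"wx": 0,"wy": 0,"wz": 0,"x": 0.036,"y": 0.084,"z": 0,"claw": 1},{"wx": 0,"wy": 0,"wz": 0,"x": 0.054,"y": 0.126,"z": 0,"claw": 1},{"wx": 0,"wy": 0,"wz": 0,"x": 0.072,"y": 0.168,"z": 0,"claw": 1},{"wx": 0,"wy": 0,"wz": 0,"x": 0.09,"y": 0.21,"z": 0,"claw": 1}]'

```text
t: 4.1
eef_pos: [565.3, 47.5, 155.2]
tool_rot: [0.98, 0.198, 0.001, 0.0]
force: [0.4, -0.7, -0.4]
finger_gap: 30.7
```

Call:
arm_command --plan '[{"wx": 0,"wy": 0,"wz": 0,"x": 0.018,"y": 0.042,"z": 0,"claw": 1},{"wx": 0,"wy": 0,"wz": 0,"x": 0.034,"y": 0.08,"z": 0,"claw": 1},{"wx": 0,"wy": 0,"wz": 0,"x": 0.046,"y": 0.105,"z": 0,"claw": 1},{"wx": 0,"wy": 0,"wz": 0,"x": 0.05,"y": 0.115,"z": 0,"claw": 1},{"wx": 0,"wy": 0,"wz": 0,"x": 0.05,"y": 0.115,"z": 0,"claw": 1}]'

```text
t: 4.72
eef_pos: [614.6, 161.2, 154.5]
tool_rot: [0.98, 0.199, 0.0, 0.0]
force: [-1.0, -0.4, -0.7]
finger_gap: 30.2
```

```bash
python3 look.py w4 wrist
```

```text
4.725 [-0.118  0.455 -0.315  1.752  0.167  0.96  -1.67 ] [614.582 161.164 154.546] [0.98  0.199 0.    0.   ] 30.196256658120138 [678.069 187.742 296.791]
```

View pics/w4.png

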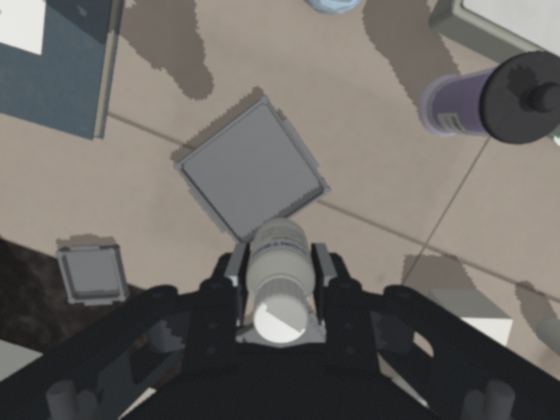

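The large dish corners are at left (176,164), top (266,95), right (328,188) and bottom (~(244,242)). The small dish is at about (58-129, 246-305), and the bottle hangs upright in the grip.

```bash
python3 - <<'E'
from h import *
import pickle
np.set_printoptions(precision=1,suppress=True)
c=pickle.load(open("w4.pkl","rb"))
for n,q,s in [("large",[(176,164),(266,95),(328,188),(244,242)],108),("small",[(58,246),(120,247),(129,303),(70,305)],60)]:
    q=np.array(q,float)
    P=np.array([ray(c,*p,12)[:2] for p in q]); print(n,P.mean(0),(P[0]+P[2])/2,[np.linalg.norm(P[i]-P[i-1]) for i in range(4)])
    f=lambda p:(proj(c,square(*p,s,12)[::-1])-q).ravel()
    best=min((least_squares(f,[*P.mean(0),a],x_scale=[10,10,.1]) for a in np.arange(-3,3.2,.5)),key=lambda r:r.cost)
    print(best.x,best.cost)
E
```

```text
large [623.2 191.9] [621.7 192.1] [np.float64(99.66335083489122), np.float64(104.7937611695028), np.float64(102.30111674519559), np.float64(99.31403973648489)]
[622.4 191.6  -0.6] 50.057453503321966
small [459.6 305.5] [460.5 305.7] [np.float64(68.17820803360058), np.float64(62.574675379529566), np.float64(64.64215515356284), np.float64(63.61630299401919)]
[460.  305.7  -1.2] 20.87425754995852
```

Side and wrist disagree by about 12 mm in y for the dishes. The held bottle's position is known, so I'll use it to check the side camera.

```bash
python3 look.py s4 side; python3 - <<'E'
from h import *
import pickle,cv2
np.set_printoptions(precision=1,suppress=True)
c=pickle.load(open("s4.pkl","rb"))
im=cv2.imread("pics/s4.png"); S=5; u0,v0=225,95
o=cv2.resize(im[v0:v0+120,u0:u0+120],None,fx=S,fy=S,interpolation=cv2.INTER_CUBIC)
def dr(P,col):
    p=((proj(c,P)-[u0,v0])*S+S/2).astype(int); cv2.polylines(o,[p],True,col,1)
for x,y,a,s in [(622.4,191.6,-.6,108),(460,305.7,-1.55,60),(460,84,-.6,84)]:
    dr(square(x,y,a,s,12),(0,0,255))
for x,y,a,s in [(621.4,178.7,-.6,108),(459.2,289.6,-1.0,60),(459.2,74.3,-.6,84)]:
    dr(square(x,y,a,s,12),(0,255,0))
b=154.5-24.5
for z,r in[(b,15.5),(b+64,15.5),(b+75,10.5)]: dr(circ(614.6,161.2,z,r),(255,0,255))
cv2.imwrite("pics/c4.png",o)
E
```

```text
4.775 [-0.117  0.455 -0.315  1.753  0.167  0.96  -1.669] [614.492 160.242 154.466] [ 0.98   0.198 -0.     0.   ] 30.188827299883318 [ 583.412 -902.172  653.191]
```

View pics/c4.png

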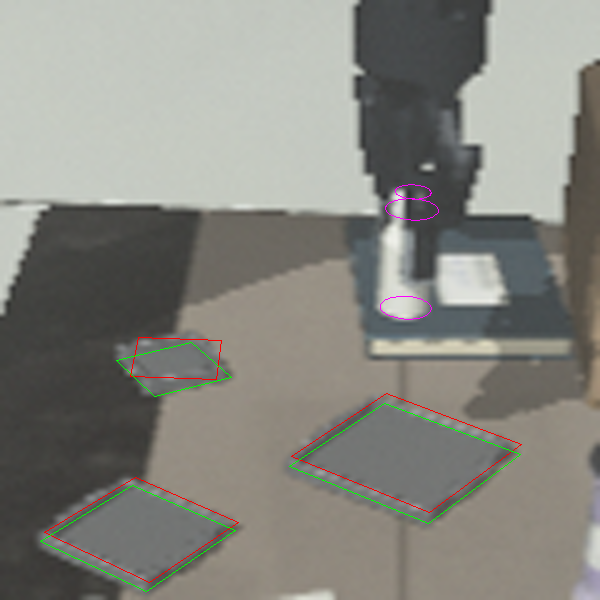

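```bash
python3 - <<'E'
from h import *
import pickle
np.set_printoptions(precision=2,suppress=True)
c=pickle.load(open("s4.pkl","rb"))
for n,b,s,x0 in [("large",(288,394,522,525),108,(622,190,-.6)),("medium",(38,476,240,592),84,(460,84,-.6)),("small",(115,331,233,397),60,(460,300,-.9))]:
    b=(np.array(b)-2)/5+[225,95,225,95]
    f=lambda p:ext(proj(c,np.r_[square(*p,s,0),square(*p,s,12)]))-b
    r=least_squares(f,x0,x_scale=[10,10,.1]); print(n,r.x,r.fun)
E
```

```text
large [620.9  193.11  -0.89] [ 0.17 -0.18 -0.16  0.17]
medium [458.28  87.78  -0.66] [ 0.83 -0.53 -0.83  0.56]
small [457.65 308.58  -0.93] [ 0.18 -0.39 -0.17  0.37]
```

Side and wrist now agree: large (621.5,192), medium (459,86), small (458.5,307). The earlier pixel readings had mixed rim-top and base edges. Next I'll place the tall bottle.

Call:
arm_command --plan '[{"wx": 0,"wy": 0,"wz": 0,"x": 0.007,"y": 0.031,"z": 0,"claw": 1},{"wx": 0,"wy": 0,"wz": 0,"x": 0.007,"y": 0.031,"z": -0.03,"claw": 1},{"wx": 0,"wy": 0,"wz": 0,"x": 0.007,"y": 0.031,"z": -0.07,"claw": 1},{"wx": 0,"wy": 0,"wz": 0,"x": 0.007,"y": 0.031,"z": -0.1,"claw": 1},{"wx": 0,"wy": 0,"wz": 0,"x": 0.007,"y": 0.031,"z": -0.11,"claw": 1}]'

```text
t: 5.45
eef_pos: [620.8, 190.6, 42.8]
tool_rot: [0.98, 0.198, -0.001, 0.0]
force: [0.2, 0.7, -0.0]
finger_gap: 30.4
```

Call:
arm_command --plan '[{"wx": 0,"wy": 0,"wz": 0,"x": 0,"y": 0,"z": -0.006,"claw": 1},{"wx": 0,"wy": 0,"wz": 0,"x": 0,"y": 0,"z": -0.011,"claw": 1},{"wx": 0,"wy": 0,"wz": 0,"x": 0,"y": 0,"z": -0.013,"claw": 1},{"wx": 0,"wy": 0,"wz": 0,"x": 0,"y": 0,"z": -0.013,"claw": 1}]'

```text
t: 5.95
eef_pos: [621.9, 192.3, 31.7]
tool_rot: [0.98, 0.199, 0.0, -0.0]
force: [0.2, 0.3, -0.2]
finger_gap: 30.4
```

Call:
arm_command --plan '[{"wx": 0,"wy": 0,"wz": 0,"x": 0,"y": 0,"z": -0.002,"claw": 1},{"wx": 0,"wy": 0,"wz": 0,"x": 0,"y": 0,"z": -0.002,"claw": 1},{"wx": 0,"wy": 0,"wz": 0,"x": 0,"y": 0,"z": -0.002,"claw": 1}]'

```text
t: 6.32
eef_pos: [621.9, 192.4, 29.5]
tool_rot: [0.98, 0.199, 0.0, -0.0]
force: [0.0, -0.5, 1.7]
finger_gap: 30.0
```

Call:
arm_command --plan '[{"wx": 0,"wy": 0,"wz": 0,"x": 0,"y": 0,"z": 0,"claw": 0.2},{"wx": 0,"wy": 0,"wz": 0,"x": 0,"y": 0,"z": 0,"claw": 0},{"wx": 0,"wy": 0,"wz": 0,"x": 0,"y": 0,"z": 0,"claw": -0.3},{"wx": 0,"wy": 0,"wz": 0,"x": 0,"y": 0,"z": 0,"claw": -0.5},{"wx": 0,"wy": 0,"wz": 0,"x": 0,"y": 0,"z": 0,"claw": -0.5}]'

```text
t: 6.95
eef_pos: [621.7, 192.3, 29.3]
tool_rot: [0.98, 0.199, -0.0, -0.0]
force: [-0.8, -0.2, 1.1]
finger_gap: 64.1
```

Call:
arm_command --plan '[{"wx": 0,"wy": 0,"wz": 0,"x": 0,"y": 0,"z": 0.02,"claw": -0.5},{"wx": 0,"wy": 0,"wz": 0,"x": 0,"y": 0,"z": 0.07,"claw": -0.5},{"wx": 0,"wy": 0,"wz": 0,"x": 0,"y": 0,"z": 0.125,"claw": -0.7},{"wx": 0,"wy": 0,"wz": 0,"x": 0,"y": 0,"z": 0.17,"claw": -1},{"wx": 0,"wy": 0,"wz": 0,"x": 0,"y": 0,"z": 0.2,"claw": -1}]'

```text
t: 7.58
eef_pos: [622.1, 192.5, 233.5]
tool_rot: [0.98, 0.199, 0.002, -0.0]
force: [0.6, 0.2, 0.1]
finger_gap: 85.1
```

Tall bottle is released. Next is the middle bottle at (586,-183).

Call:
arm_command --plan '[{"wx": 0,"wy": 0,"wz": 0,"x": -0.005,"y": -0.05,"z": 0,"claw": -1},{"wx": 0,"wy": 0,"wz": 0,"x": -0.01,"y": -0.1,"z": 0,"claw": -1},{"wx": 0,"wy": 0,"wz": 0,"x": -0.015,"y": -0.15,"z": 0,"claw": -1},{"wx": 0,"wy": 0,"wz": 0,"x": -0.02,"y": -0.2,"z": 0,"claw": -1},{"wx": 0,"wy": 0,"wz": 0,"x": -0.025,"y": -0.25,"z": 0,"claw": -1}]'

```text
t: 8.2
eef_pos: [596.4, -59.2, 231.0]
tool_rot: [0.98, 0.199, 0.001, 0.0]
force: [0.4, 0.1, 0.2]
finger_gap: 85.1
```

Call:
arm_command --plan '[{"wx": 0,"wy": 0,"wz": 0,"x": -0.005,"y": -0.05,"z": 0,"claw": -1},{"wx": 0,"wy": 0,"wz": 0,"x": -0.009,"y": -0.1,"z": 0,"claw": -1},{"wx": 0,"wy": 0,"wz": 0,"x": -0.011,"y": -0.125,"z": 0,"claw": -1},{"wx": 0,"wy": 0,"wz": 0,"x": -0.011,"y": -0.125,"z": -0.02,"claw": -1},{"wx": 0,"wy": 0,"wz": 0,"x": -0.011,"y": -0.125,"z": -0.04,"claw": -1}]'

```text
t: 8.82
eef_pos: [585.8, -183.1, 190.5]
tool_rot: [0.98, 0.198, 0.001, 0.0]
force: [0.0, 0.4, -0.7]
finger_gap: 85.5
```

```bash
python3 look.py w5 wrist
```

```text
8.825 [ 0.355  0.373 -0.198  1.779  0.085  0.996 -1.048] [ 585.841 -183.117  190.516] [0.98  0.198 0.001 0.   ] 85.5420783009488 [ 649.136 -156.621  332.872]
```

View pics/w5.png

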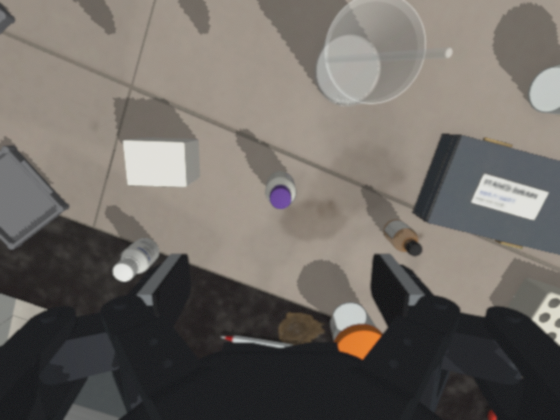

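The purple cap at (280,197) is centred between the fingers, so I'll descend and grip.

Call:
arm_command --plan '[{"wx": 0,"wy": 0,"wz": 0,"x": 0,"y": 0,"z": -0.05,"claw": -1},{"wx": 0,"wy": 0,"wz": 0,"x": 0,"y": 0,"z": -0.1,"claw": -1},{"wx": 0,"wy": 0,"wz": 0,"x": 0,"y": 0,"z": -0.14,"claw": -1},{"wx": 0,"wy": 0,"wz": 0,"x": 0,"y": 0,"z": -0.168,"claw": -1},{"wx": 0,"wy": 0,"wz": 0,"x": 0,"y": 0,"z": -0.168,"claw": -0.5}]'

```text
t: 9.5
eef_pos: [585.0, -182.4, 20.8]
tool_rot: [0.98, 0.199, -0.001, -0.001]
force: [-0.1, 1.0, 0.4]
finger_gap: 69.9
```

Call:
arm_command --plan '[{"wx": 0,"wy": 0,"wz": 0,"x": 0,"y": 0,"z": 0,"claw": 0},{"wx": 0,"wy": 0,"wz": 0,"x": 0,"y": 0,"z": 0,"claw": 0.2},{"wx": 0,"wy": 0,"wz": 0,"x": 0,"y": 0,"z": 0,"claw": 0.4},{"wx": 0,"wy": 0,"wz": 0,"x": 0,"y": 0,"z": 0,"claw": 0.7},{"wx": 0,"wy": 0,"wz": 0,"x": 0,"y": 0,"z": 0,"claw": 1}]'

```text
t: 10.12
eef_pos: [586.6, -183.0, 23.0]
tool_rot: [0.98, 0.198, 0.001, 0.0]
force: [-2.8, 0.7, 10.0]
finger_gap: 30.0
```

Call:
arm_command --plan '[{"wx": 0,"wy": 0,"wz": 0,"x": 0,"y": 0,"z": 0.0,"claw": 1},{"wx": 0,"wy": 0,"wz": 0,"x": 0,"y": 0,"z": 0.03,"claw": 1},{"wx": 0,"wy": 0,"wz": 0,"x": 0,"y": 0,"z": 0.07,"claw": 1},{"wx": 0,"wy": 0,"wz": 0,"x": 0,"y": 0,"z": 0.11,"claw": 1},{"wx": 0,"wy": 0,"wz": 0,"x": 0,"y": 0,"z": 0.14,"claw": 1}]'

```text
t: 10.75
eef_pos: [586.1, -182.9, 164.1]
tool_rot: [0.98, 0.199, 0.001, 0.001]
force: [-0.1, -0.5, -0.6]
finger_gap: 29.9
```

Call:
arm_command --plan '[{"wx": 0,"wy": 0,"wz": 0,"x": -0.018,"y": 0.038,"z": 0,"claw": 1},{"wx": 0,"wy": 0,"wz": 0,"x": -0.037,"y": 0.078,"z": 0,"claw": 1},{"wx": 0,"wy": 0,"wz": 0,"x": -0.056,"y": 0.119,"z": 0,"claw": 1},{"wx": 0,"wy": 0,"wz": 0,"x": -0.075,"y": 0.16,"z": 0,"claw": 1},{"wx": 0,"wy": 0,"wz": 0,"x": -0.094,"y": 0.2,"z": 0,"claw": 1}]'

```text
t: 11.38
eef_pos: [491.2, 18.5, 162.3]
tool_rot: [0.98, 0.199, 0.001, 0.0]
force: [0.8, -0.1, -0.8]
finger_gap: 30.1
```

Call:
arm_command --plan '[{"wx": 0,"wy": 0,"wz": 0,"x": -0.017,"y": 0.035,"z": 0,"claw": 1},{"wx": 0,"wy": 0,"wz": 0,"x": -0.028,"y": 0.06,"z": 0,"claw": 1},{"wx": 0,"wy": 0,"wz": 0,"x": -0.033,"y": 0.069,"z": 0,"claw": 1},{"wx": 0,"wy": 0,"wz": 0,"x": -0.033,"y": 0.069,"z": -0.02,"claw": 1},{"wx": 0,"wy": 0,"wz": 0,"x": -0.033,"y": 0.069,"z": -0.04,"claw": 1}]'

```text
t: 12.0
eef_pos: [459.3, 85.7, 121.5]
tool_rot: [0.98, 0.198, 0.001, 0.0]
force: [0.0, -0.6, -1.2]
finger_gap: 30.3
```

```bash
python3 look.py s6 side; python3 look.py w6 wrist; python3 - <<'E'
from h import *
import cv2
a=cv2.imread("pics/w6.png"); b=cv2.imread("pics/s6.png")[120:240,215:345]
cv2.imwrite("pics/c6.png",np.hstack([cv2.resize(a,None,fx=.75,fy=.75)[:,:400],cv2.resize(b,(341,315),interpolation=cv2.INTER_CUBIC)]))
E
```

```text
12.0 [-0.013  0.251 -0.35   2.146  0.125  0.761 -1.615] [459.283  85.691 121.458] [0.98  0.198 0.001 0.   ] 30.258356169060065 [ 583.412 -902.172  653.191]
12.05 [-0.013  0.255 -0.35   2.149  0.126  0.759 -1.616] [458.011  85.308 119.128] [ 0.98   0.198 -0.001  0.   ] 30.14540142961356 [521.809 111.867 261.28 ]
```

View pics/c6.png

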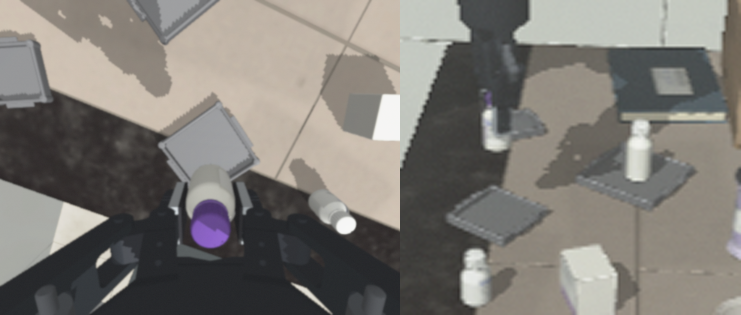

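The tall bottle stands in the middle of the large dish. Medium dish corners in the wrist view are (217,191), (292,133) and (345,213), and I'll check them.

```bash
python3 - <<'E'
from h import *
import pickle
np.set_printoptions(precision=1,suppress=True)
c=pickle.load(open("w6.pkl","rb"))
q=[(217,191),(292,133),(345,213)]
P=np.array([ray(c,*p,12)[:2] for p in q]); print((P[0]+P[2])/2,np.linalg.norm(P[1]-P[0]),np.linalg.norm(P[2]-P[1]))
E
```

```text
[460.7  84.8] 78.61074137620778 81.29163087347966
```

Call:
arm_command --plan '[{"wx": 0,"wy": 0,"wz": 0,"x": 0,"y": 0,"z": -0.03,"claw": 1},{"wx": 0,"wy": 0,"wz": 0,"x": 0,"y": 0,"z": -0.05,"claw": 1},{"wx": 0,"wy": 0,"wz": 0,"x": 0,"y": 0,"z": -0.07,"claw": 1},{"wx": 0,"wy": 0,"wz": 0,"x": 0,"y": 0,"z": -0.08,"claw": 1},{"wx": 0,"wy": 0,"wz": 0,"x": 0,"y": 0,"z": -0.08,"claw": 1}]'

```text
t: 12.72
eef_pos: [458.8, 86.0, 41.4]
tool_rot: [0.98, 0.198, -0.0, 0.0]
force: [0.1, 0.6, -0.5]
finger_gap: 30.0
```

Call:
arm_command --plan '[{"wx": 0,"wy": 0,"wz": 0,"x": 0.001,"y": 0,"z": -0.008,"claw": 1},{"wx": 0,"wy": 0,"wz": 0,"x": 0.001,"y": 0,"z": -0.013,"claw": 1},{"wx": 0,"wy": 0,"wz": 0,"x": 0.001,"y": 0,"z": -0.014,"claw": 1},{"wx": 0,"wy": 0,"wz": 0,"x": 0.001,"y": 0,"z": -0.014,"claw": 1}]'

```text
t: 13.22
eef_pos: [459.7, 86.3, 27.3]
tool_rot: [0.98, 0.199, -0.0, -0.0]
force: [-0.0, 0.2, -0.5]
finger_gap: 30.2
```

Call:
arm_command --plan '[{"wx": 0,"wy": 0,"wz": 0,"x": 0,"y": 0,"z": -0.001,"claw": 1},{"wx": 0,"wy": 0,"wz": 0,"x": 0,"y": 0,"z": -0.001,"claw": 1},{"wx": 0,"wy": 0,"wz": 0,"x": 0,"y": 0,"z": -0.001,"claw": 1}]'

```text
t: 13.6
eef_pos: [459.9, 86.3, 27.0]
tool_rot: [0.98, 0.199, 0.0, 0.0]
force: [-4.7, -0.1, 16.0]
finger_gap: 30.2
```

Contact at 16 N. Release and retreat.

Call:
arm_command --plan '[{"wx": 0,"wy": 0,"wz": 0,"x": 0,"y": 0,"z": 0,"claw": 0.2},{"wx": 0,"wy": 0,"wz": 0,"x": 0,"y": 0,"z": 0,"claw": 0},{"wx": 0,"wy": 0,"wz": 0,"x": 0,"y": 0,"z": 0,"claw": -0.3},{"wx": 0,"wy": 0,"wz": 0,"x": 0,"y": 0,"z": 0,"claw": -0.5},{"wx": 0,"wy": 0,"wz": 0,"x": 0,"y": 0,"z": 0,"claw": -0.5}]'

```text
t: 14.22
eef_pos: [459.7, 86.2, 26.3]
tool_rot: [0.98, 0.199, -0.0, -0.0]
force: [-0.4, 0.3, 0.1]
finger_gap: 63.9
```

Call:
arm_command --plan '[{"wx": 0,"wy": 0,"wz": 0,"x": 0,"y": 0,"z": 0.02,"claw": -0.5},{"wx": 0,"wy": 0,"wz": 0,"x": 0,"y": 0,"z": 0.07,"claw": -0.5},{"wx": 0,"wy": 0,"wz": 0,"x": 0,"y": 0,"z": 0.12,"claw": -0.7},{"wx": 0,"wy": 0,"wz": 0,"x": 0,"y": 0,"z": 0.16,"claw": -1},{"wx": 0,"wy": 0,"wz": 0,"x": 0,"y": 0,"z": 0.16,"claw": -1}]'

```text
t: 14.85
eef_pos: [461.2, 86.6, 189.1]
tool_rot: [0.98, 0.198, 0.003, 0.0]
force: [-0.2, -0.3, 0.4]
finger_gap: 85.4
```

Call:
arm_command --plan '[{"wx": 0,"wy": 0,"wz": 0,"x": -0.001,"y": -0.04,"z": 0,"claw": -1},{"wx": 0,"wy": 0,"wz": 0,"x": -0.003,"y": -0.085,"z": 0,"claw": -1},{"wx": 0,"wy": 0,"wz": 0,"x": -0.005,"y": -0.13,"z": 0,"claw": -1},{"wx": 0,"wy": 0,"wz": 0,"x": -0.006,"y": -0.153,"z": 0,"claw": -1},{"wx": 0,"wy": 0,"wz": 0,"x": -0.006,"y": -0.153,"z": 0,"claw": -1}]'

```text
t: 15.48
eef_pos: [453.0, -68.3, 185.3]
tool_rot: [0.98, 0.197, -0.001, -0.0]
force: [-0.4, 0.5, -0.2]
finger_gap: 85.1
```

```bash
python3 look.py w7 wrist
```

```text
15.475 [ 0.24   0.138 -0.25   2.11   0.043  0.9   -1.208] [453.011 -68.346 185.318] [ 0.98   0.197 -0.001 -0.   ] 85.0633285347504 [516.813 -41.977 327.468]
```

View pics/w7.png

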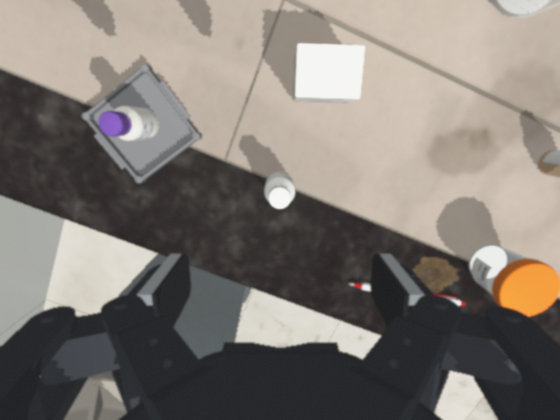

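The purple bottle stands in the medium dish. The short bottle's cap at (279,198) is centred between the fingers, so I'll grip it.

Call:
arm_command --plan '[{"wx": 0,"wy": 0,"wz": 0,"x": 0,"y": 0,"z": -0.05,"claw": -1},{"wx": 0,"wy": 0,"wz": 0,"x": 0,"y": 0,"z": -0.1,"claw": -1},{"wx": 0,"wy": 0,"wz": 0,"x": 0,"y": 0,"z": -0.14,"claw": -1},{"wx": 0,"wy": 0,"wz": 0,"x": 0,"y": 0,"z": -0.17,"claw": -1},{"wx": 0,"wy": 0,"wz": 0,"x": 0,"y": 0,"z": -0.17,"claw": -0.5}]'

```text
t: 16.15
eef_pos: [452.1, -65.4, 14.5]
tool_rot: [0.98, 0.199, -0.002, -0.001]
force: [0.1, 0.4, 0.9]
finger_gap: 69.8
```

Call:
arm_command --plan '[{"wx": 0,"wy": 0,"wz": 0,"x": 0,"y": 0,"z": 0,"claw": 0},{"wx": 0,"wy": 0,"wz": 0,"x": 0,"y": 0,"z": 0,"claw": 0.2},{"wx": 0,"wy": 0,"wz": 0,"x": 0,"y": 0,"z": 0,"claw": 0.4},{"wx": 0,"wy": 0,"wz": 0,"x": 0,"y": 0,"z": 0,"claw": 0.7},{"wx": 0,"wy": 0,"wz": 0,"x": 0,"y": 0,"z": 0,"claw": 1}]'

```text
t: 16.77
eef_pos: [454.5, -66.7, 17.6]
tool_rot: [0.98, 0.199, 0.001, 0.0]
force: [-2.4, 1.3, 10.2]
finger_gap: 30.1
```

Call:
arm_command --plan '[{"wx": 0,"wy": 0,"wz": 0,"x": 0,"y": 0,"z": 0.0,"claw": 1},{"wx": 0,"wy": 0,"wz": 0,"x": 0,"y": 0,"z": 0.03,"claw": 1},{"wx": 0,"wy": 0,"wz": 0,"x": 0,"y": 0,"z": 0.07,"claw": 1},{"wx": 0,"wy": 0,"wz": 0,"x": 0,"y": 0,"z": 0.11,"claw": 1},{"wx": 0,"wy": 0,"wz": 0,"x": 0,"y": 0,"z": 0.16,"claw": 1}]'

```text
t: 17.4
eef_pos: [453.2, -66.7, 178.2]
tool_rot: [0.98, 0.199, 0.0, 0.0]
force: [0.6, 0.3, -1.2]
finger_gap: 30.2
```

Call:
arm_command --plan '[{"wx": 0,"wy": 0,"wz": 0,"x": 0.001,"y": 0.04,"z": 0,"claw": 1},{"wx": 0,"wy": 0,"wz": 0,"x": 0.001,"y": 0.085,"z": 0,"claw": 1},{"wx": 0,"wy": 0,"wz": 0,"x": 0.002,"y": 0.13,"z": 0,"claw": 1},{"wx": 0,"wy": 0,"wz": 0,"x": 0.003,"y": 0.175,"z": 0,"claw": 1},{"wx": 0,"wy": 0,"wz": 0,"x": 0.003,"y": 0.22,"z": 0,"claw": 1}]'

```text
t: 18.02
eef_pos: [456.7, 154.6, 177.3]
tool_rot: [0.98, 0.198, 0.001, 0.0]
force: [1.3, 0.1, 0.3]
finger_gap: 30.0
```

Call:
arm_command --plan '[{"wx": 0,"wy": 0,"wz": 0,"x": 0.001,"y": 0.045,"z": 0,"claw": 1},{"wx": 0,"wy": 0,"wz": 0,"x": 0.001,"y": 0.09,"z": 0,"claw": 1},{"wx": 0,"wy": 0,"wz": 0,"x": 0.001,"y": 0.125,"z": 0,"claw": 1},{"wx": 0,"wy": 0,"wz": 0,"x": 0.001,"y": 0.145,"z": 0,"claw": 1},{"wx": 0,"wy": 0,"wz": 0,"x": 0.001,"y": 0.145,"z": 0,"claw": 1}]'

```text
t: 18.65
eef_pos: [457.5, 299.1, 176.6]
tool_rot: [0.98, 0.199, 0.0, -0.0]
force: [0.3, -0.4, 0.3]
finger_gap: 29.8
```

```bash
python3 look.py w8 wrist
```

```text
18.65 [-0.292  0.314 -0.483  1.926  0.178  0.942 -2.029] [457.504 299.067 176.631] [ 0.98   0.199  0.    -0.   ] 29.773946026261974 [520.965 325.616 318.897]
```

View pics/w8.png

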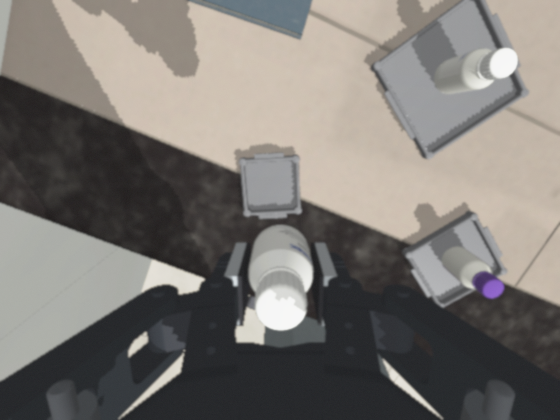

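The small dish is fully visible with rim corners near (241,158), (298,154), (301,211) and (245,217). I'll work out its centre and check the two bottles already placed.

```bash
python3 - <<'E'
from h import *
import pickle
np.set_printoptions(precision=1,suppress=True)
c=pickle.load(open("w8.pkl","rb"))
def C(q): 
    P=np.array([ray(c,*p,12)[:2] for p in q]); return P.mean(0),[round(float(np.linalg.norm(P[i]-P[i-1])),1) for i in range(len(P))]
print("small",*C([(241,158),(298,154),(301,211),(245,217)]))
print("large",*C([(375,70),(475,0),(526,93),(427,157)]))
print("medium",*C([(405,252),(475,214),(507,268),(441,306)]))
print("tall",ray(c,503,62,79)[:2],"mid",ray(c,489,285,70)[:2])
E
```

```text
small [458.3 309.2] [62.3, 57.4, 59.7, 59.6]
large [615.8 191.6] [100.0, 101.1, 98.9, 105.4]
medium [459.9  87.8] [83.6, 81.8, 78.1, 82.3]
tall [621.9 193.1] mid [462.2  92.8]
```

Call:
arm_command --plan '[{"wx": 0,"wy": 0,"wz": 0,"x": 0.001,"y": 0.009,"z": -0.03,"claw": 1},{"wx": 0,"wy": 0,"wz": 0,"x": 0.001,"y": 0.009,"z": -0.07,"claw": 1},{"wx": 0,"wy": 0,"wz": 0,"x": 0.001,"y": 0.009,"z": -0.11,"claw": 1},{"wx": 0,"wy": 0,"wz": 0,"x": 0.001,"y": 0.009,"z": -0.135,"claw": 1},{"wx": 0,"wy": 0,"wz": 0,"x": 0.001,"y": 0.009,"z": -0.135,"claw": 1}]'

```text
t: 19.32
eef_pos: [458.2, 305.1, 40.1]
tool_rot: [0.98, 0.198, -0.001, 0.001]
force: [-0.1, -0.0, 0.6]
finger_gap: 30.1
```

Call:
arm_command --plan '[{"wx": 0,"wy": 0,"wz": 0,"x": 0,"y": 0,"z": -0.008,"claw": 1},{"wx": 0,"wy": 0,"wz": 0,"x": 0,"y": 0,"z": -0.015,"claw": 1},{"wx": 0,"wy": 0,"wz": 0,"x": 0,"y": 0,"z": -0.018,"claw": 1},{"wx": 0,"wy": 0,"wz": 0,"x": 0,"y": 0,"z": -0.018,"claw": 1}]'

```text
t: 19.82
eef_pos: [458.7, 307.3, 23.3]
tool_rot: [0.98, 0.199, -0.0, 0.0]
force: [0.4, 1.3, 0.1]
finger_gap: 30.1
```

Call:
arm_command --plan '[{"wx": 0,"wy": 0,"wz": 0,"x": 0,"y": 0,"z": -0.001,"claw": 1},{"wx": 0,"wy": 0,"wz": 0,"x": 0,"y": 0,"z": -0.002,"claw": 1},{"wx": 0,"wy": 0,"wz": 0,"x": 0,"y": 0,"z": -0.002,"claw": 1}]'

```text
t: 20.2
eef_pos: [458.8, 307.4, 21.6]
tool_rot: [0.98, 0.199, 0.0, -0.0]
force: [-1.6, -1.8, 5.8]
finger_gap: 30.2
```

Contact. Release, rise and move clear.

Call:
arm_command --plan '[{"wx": 0,"wy": 0,"wz": 0,"x": 0,"y": 0,"z": 0,"claw": 0.2},{"wx": 0,"wy": 0,"wz": 0,"x": 0,"y": 0,"z": 0,"claw": 0},{"wx": 0,"wy": 0,"wz": 0,"x": 0,"y": 0,"z": 0,"claw": -0.3},{"wx": 0,"wy": 0,"wz": 0,"x": 0,"y": 0,"z": 0,"claw": -0.5},{"wx": 0,"wy": 0,"wz": 0,"x": 0,"y": 0,"z": 0,"claw": -0.5}]'

```text
t: 20.82
eef_pos: [458.7, 307.2, 21.3]
tool_rot: [0.98, 0.199, 0.0, -0.0]
force: [0.6, -1.0, -0.0]
finger_gap: 63.8
```

Call:
arm_command --plan '[{"wx": 0,"wy": 0,"wz": 0,"x": 0,"y": 0,"z": 0.02,"claw": -0.5},{"wx": 0,"wy": 0,"wz": 0,"x": 0,"y": 0,"z": 0.07,"claw": -0.5},{"wx": 0,"wy": 0,"wz": 0,"x": 0,"y": 0,"z": 0.12,"claw": -0.7},{"wx": 0,"wy": 0,"wz": 0,"x": 0,"y": 0,"z": 0.16,"claw": -1},{"wx": 0,"wy": 0,"wz": 0,"x": 0,"y": 0,"z": 0.19,"claw": -1}]'

```text
t: 21.45
eef_pos: [458.7, 307.6, 214.8]
tool_rot: [0.98, 0.199, 0.001, -0.0]
force: [0.8, 0.9, -0.9]
finger_gap: 85.5
```

Call:
arm_command --plan '[{"wx": 0,"wy": 0,"wz": 0,"x": 0,"y": -0.03,"z": 0.02,"claw": -1},{"wx": 0,"wy": 0,"wz": 0,"x": 0,"y": -0.07,"z": 0.04,"claw": -1},{"wx": 0,"wy": 0,"wz": 0,"x": 0,"y": -0.1,"z": 0.06,"claw": -1},{"wx": 0,"wy": 0,"wz": 0,"x": 0,"y": -0.1,"z": 0.06,"claw": -1},{"wx": 0,"wy": 0,"wz": 0,"x": 0,"y": -0.1,"z": 0.06,"claw": -1}]'

```text
t: 22.08
eef_pos: [458.4, 207.8, 272.0]
tool_rot: [0.98, 0.199, 0.0, -0.0]
force: [-1.1, 0.6, 0.4]
finger_gap: 85.7
```

```bash
python3 look.py w9 wrist;  python3 look.py s9 side; python3 - <<'E'
import cv2,numpy as np
a=cv2.imread("pics/w9.png"); b=cv2.imread("pics/s9.png")[120:330,205:345]
cv2.imwrite("pics/c9.png",np.hstack([a[:,:480],cv2.resize(b,(280,420),interpolation=cv2.INTER_CUBIC)]))
E
```

```text
22.075 [-0.122  0.136 -0.47   1.911  0.069  1.109 -1.79 ] [458.425 207.818 271.962] [ 0.98   0.199  0.    -0.   ] 85.6847458624171 [521.828 234.282 414.273]
22.125 [-0.123  0.137 -0.47   1.911  0.069  1.109 -1.789] [458.283 208.04  271.499] [ 0.98   0.199  0.    -0.   ] 85.2701912995563 [ 583.412 -902.172  653.191]
```

View pics/c9.png

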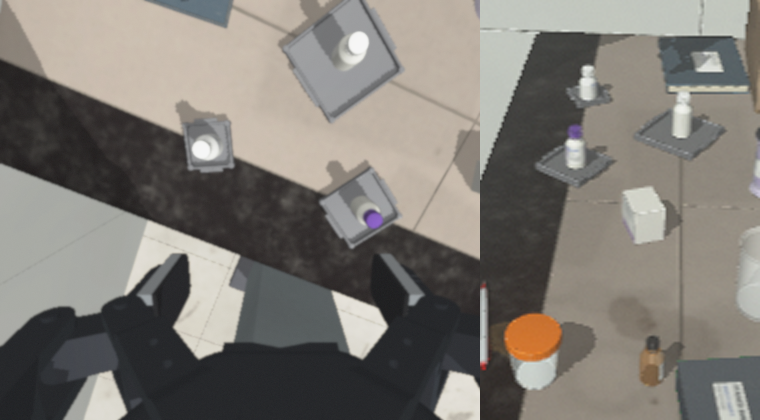

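All three stand upright in their dishes and the bystanders are where they were. One last numeric check.

```bash
python3 - <<'E'
from h import *
import pickle
np.set_printoptions(precision=1,suppress=True)
c=pickle.load(open("w9.pkl","rb"))
C=lambda q:np.mean([ray(c,*p,12)[:2] for p in q],0)
for n,q,u,v,z in [("small",[(184,125),(230,120),(233,166),(187,171)],205,149,62),("medium",[(320,207),(382,166),(401,212),(355,248)],374,219,70),("large",[(284,50),(402,69)],356,44,79)]:
    b=ray(c,u,v,z)[:2]; d=C(q); print(n,d,b,np.linalg.norm(b-d))
E
```

```text
small [456.9 308.5] [460.2 301.8] 7.448565917071578
medium [459.5  82.1] [462.   87.8] 6.122088071627877
large [618.2 191.7] [619.8 193.5] 2.433509735461638
```

```bash
python3 - <<'E'
from cell import ticket
print(ticket.close_job())
E
```

```text
the job is handed in; nothing more can be done
None
```

I stood the tall, middle and short bottles in the large, medium and small dishes and handed the job in at about 22 s of robot time. No verdict was reported.

- **Final pictures:** All three bottles are upright in their dishes, the arm is clear, and the amber bottle, cup and carton look where they were. I checked those three by eye only; I did not measure how far they might have moved.
- **Offsets from dish centre:** The last wrist view puts the bottles about 2 mm (tall), 6 mm (middle) and 7 mm (short) off centre, against the 15 mm limit. These estimates are good to only a few millimetres. An earlier view gave about 5–6 mm for both the tall and the middle bottle.
- **What disagreed:** My first readings from the side camera put the dishes 10–16 mm off in y compared with the wrist camera. I had mixed up rim-top and base edges. After refitting the side view, the two cameras agreed to about 4 mm, and I placed the bottles from those figures.
- **What failed:** My first two move commands were refused because their rows left out some fields. Nothing moved, and I resent them with every field filled in.

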